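Lock the grinder bowl and hold its sprung dial at the third click

ROBOT

A 6-joint arm with a two-finger parallel gripper is mounted at the origin on a cart in front of the work surface, level with it; the furniture and walls round the work are solid. World frame = base frame: x ahead of the robot, y to its left, z up, the work surface at z = 0. Lengths are in mm, angles in degrees, forces in N, time in s.
With the tool pointing down it reaches from about 350 to 850 mm from the base axis. Payload 8.1 kg.
Tool frame: the origin (TCP) lies at the very end of the fingers, on their centre line; the grasp point (between the pads) lies 19 mm behind it; z points along the fingers, y is the line along which they close (so a half turn about z gives the same grasp; the last joint's range is limited). The gripper opens to 85 mm and grips with 20 to 120 N. Pads are 22 mm wide; open, the fingers measure 114 mm over their backs; the gripper's body (76 mm by 85 mm) begins 54 mm behind the grasp point. The pads swing forward as they close: fully open they stand 13 mm farther back than shut.
Start: joints at [-72.387, 7.471, 85.268, -0, 87.261, -4.893], TCP at [229.686, -554.301, 231.292] pointing down, gripper open.
Joint ranges: [-169.43, 169.43], [-51.17, 129.36], [1.28, 143.12], [-76.62, 256.62], [0, 156.53], [-152.29, 152.29]. Speed limits (degrees/s): [136.94, 136.94, 159.86, 180, 180, 180].

INTERFACE

Orientations are given as [roll, pitch, yaw] about the fixed x, y, z axes, in that order (R = Rz(yaw) Ry(pitch) Rx(roll)).
In Python, from bench import sense, eyes, job, models gives the robot as it stands. The module is installed in compiled form; this text tells all that it offers.
- The arm moves only by the tool apply_moves, never from a script. Its argument "rows" is a list of rows, each a list of 6 numbers: the shift along the tool's x, y, z in mm, then the turn, a rotation vector about the tool's x, y, z in rad. In form: [[dx, dy, dz, rx, ry, rz], ...]. A call has exactly 5 rows; each row shifts and turns the commanded pose from where the row before left it, along the tool's axes as they then stand; what a row does not reach is not made up. A row lasts 1/8 s, in which the tool goes at most 62.5 mm and 10.7 degrees, less where a joint would pass 70% of its speed; a pose out of reach is approached as far as the arm can. A call is refused whole if a number of a shift passes 62.5 or a number of a turn 0.188, either way. A call with a gripper value outside its range is refused whole. "fingers" is the finger opening in mm, from 0 to 85.4, set as the call begins (left out, the last holds). The fingers move at their own pace and stop on an object; "grip_force" is the grip in N (left out, the last holds). Time passes only in rows, so rows that do not move let the fingers close, or fill a call up. It gives the time, the measured TCP pose, the force, the opening and the grip force at its end, in the units of the state.
- sense(): the state, without advancing time (a new reading comes with each control period).
- eyes.snapshot(name): name is "scene" or "top" or "wrist"; returns (picture, depth): 480x640x3 uint8, red, green, blue; 480x640 float32, mm along the optical axis (not along the pixel's ray), 0 where there is no reading.
- eyes.get_calibration(name): a dict with "intrinsics" (3x3 intrinsics, pixels), "D" ([k1, k2, p1, p2, k3] as OpenCV has them; the pictures are not rectified), "R" (3x3) and "t" (3): a world point X has camera coordinates R X + t; the wrist camera has in their place "mount" (4x4, takes a point from camera to tool coordinates, whose origin is the TCP and whose axes are the flange's). Camera axes: x right, y down, z forward; pixel columns grow to the right and rows downward; lengths in mm; the calibration is good to about 2 mm. A picture is of the moment at which its call begins: read the wrist's pose just before it. get_calibration takes no time and is no camera call.
- job.hand_in(): hands the job in; it is judged then, once.
Trained networks look in the newest picture that a camera, given by its name, has taken for a name from the list of things; names that differ only in an ending like _2 or _b are one class to them, and where a whole thing is asked for, a point or a joint stands for the part that bears it (a point fixed in the world has none). Each returns a list of dicts, best first, with "confidence" (0 to 1); they miss things now and then, are a little off and sometimes report something else, mostly with a low value. They report only what shows in the picture. A call takes as long as a camera call.
- models.boxes_of(name, camera): "xyz" ([x, y, z] in mm, in world coordinates, good to about 4 mm: the middle of the surface that is visible of it).
- models.cut_out(name, camera): "pixels" (480x640 bool, what is visible of it).
- models.place_of(name, camera): "xyz" ([x, y, z] in mm, in world coordinates, good to about 4 mm: a listed point, or the origin of a listed thing).
The state is a dict: "time": time; "joint_pos": joint angles; "qd": joint speeds; "joint_efforts": joint torques, N m; "tool_pos": TCP position; "tcp_rot": TCP orientation; "ft_force": force on the tool from outside, world axes, zero at the start; "wrist_torque": the same for the moment, N m; "finger_gap": finger opening in mm; "grip_force": force on a finger pad.
Only numpy, scipy, OpenCV 4.12 (cv2) and the standard library are available. Lean on these libraries where they do the work, as an engineer would, in place of code of your own. Each camera call takes 0.05 s, during which the arm holds its last target. There are 200 camera calls.

TASK

Lock the bowl of the small grinder to its base: take the steel pin out of its wooden stand, push it fully home, down through the bowl's ear into the base, and let go of it. Then turn the sprung dial clockwise, past its first two clicks to the third, and hold it there against its return spring: finish while you are still holding the dial at the third click. Do not turn the dial before the pin is in, and leave the mill, garlic, spice jar and matchbox where they are.

Things in the scene. Friction and masses are not known exactly. Their poses are not given: they have to be found in the camera images.
- base: White plastic base of the grinder, fixed: a housing 110 (x) x 193 (y) x 50 mm high, with a pin block 40 x 32 x 57 mm high at its +y end. Origin: underside, on the centre line; z up. Along its y, from the origin: bowl axis +25 mm, pin hole +93 mm, dial axis -75 mm. It is turned up to 15 degrees either way; at zero turn its y points to the robot's left.
- bowl: Loose steel bowl, 84 mm across, with a white lid 88 mm across (57 mm high with the grey lid button), already seated on the base's deck in a ring 7 mm high. Origin: centre of its underside, 50 mm above the worktop; its y axis points to the ear, a flat steel lug 26 mm wide and 8 mm thick that lies between two 5 mm cheeks of the base, flush with its top.
- ear_hole (a point): Centre of the hole in the bowl's ear, at the ear's top face, 66 mm above the worktop and 68 mm from the bowl's axis. The hole is 11 mm across, upright, goes through the ear and on (after a 1 mm gap) into a hole of the same width, 30 mm deep, in the base.
- base_hole (a point): Centre of the mouth of the base's hole, 57 mm above the worktop, 9 mm under ear_hole when the bowl is seated. It does not move with the bowl.
- pin: Loose steel retaining pin, upright in its stand: a shank 8 mm across and 34 mm long with a tapered tip, under a ridged round head 18 mm across and 30 mm tall (64 mm in all). Origin: the tip; z runs up to the head. Standing in the stand the tip is 8 mm above the worktop, so the head spans 42 to 72 mm above it. Fully home, the head rests on the ear's top: the tip is 34 mm below ear_hole.
- stand: Wooden block 46 x 56 x 40 mm high, fixed on the worktop, with an upright hole 10 mm across and 32 mm deep in the middle of its top. Origin: centre of its underside.
- dial (a joint): Angle of the dial, rad: 0 at rest, growing clockwise seen from above, to a stop at 1.25. Clicks (detents) at 0.35 (first), 0.70 (second) and 1.05 (third), each weak: a spring takes the dial back to 0 from anywhere when let go. Turning it takes 0.05 to 0.25 N m.
- dial_grip (a point): On the dial's axis, 81 mm above the worktop, 4 mm below the top of the bar grip. Its axes turn with the dial: y along the bar, z up. Bar 12 wide (x), 50 long (y), 26 mm tall, on a disc 58 mm across whose top is 59 mm up. A black line marks its -y end; marks by the disc: a short bar (rest), then 1, 2, 3 bars. Bar: 0.525 rad anticlockwise of the base's y at rest, 0.525 clockwise at click 3.
- mill: Glass salt mill with a grey top, 44 mm across, 90 mm tall; leave alone. Origin: underside.
- garlic: Garlic bulb, about 50 mm; leave alone.
- spice_jar: Spice jar with a dark cap, 44 mm across, 96 mm tall; leave alone. Origin: underside.
- matchbox: Matchbox 36 x 52 x 14 mm; leave alone.

How it is judged:
By the outcome, as a careful person would: the job done as asked, in the order asked, and still so for the second after the job is handed in, while the arm keeps its last pose, push and grip.
It also fails if it takes over 59 s, if anything falls off the work surface, if the arm or the gripper's body presses on something with over 40 N, if the wrist force passes 120 N, or if a joint passes its speed limit or range.

## Working session

There is one attempt and no reset: what is moved stays moved. The work goes in short steps, Python scripts to look and compute and a tool call to move; the robot and the scene stay as the last step left them, time stands still between calls to the robot, and variables do not carry over. Pictures are saved under pics/ and viewed, at most 10 in all, crops included, and the job is handed in when it is done.

Besides the shell and the picture viewer there is one more tool, called after "Request:" by a JSON object that holds its "api" and its "payload", one argument or row to a line. apply_moves: Moves the arm, as the interface text tells. Its arguments: {"type":"object","properties":{"rows":{"type":"array"},"fingers":{"type":"number"},"grip_force":{"type":"number"}},"required":["rows"]}

```bash
mkdir -p pics
cat > h.py <<'E'
import numpy as np,cv2
from bench import sense,eyes,job,models
def save(n,f,crop=None):
    p,d=eyes.snapshot(n); cv2.imwrite('pics/'+f,p[:,:,::-1]); return p,d
def w2p(cam,X):
    c=eyes.get_calibration(cam);X=np.atleast_2d(X).astype(float)
    return cv2.projectPoints(X,cv2.Rodrigues(np.array(c['R']))[0],np.array(c['t'],float),np.array(c['intrinsics']),np.array(c['D']))[0][:,0]
E
python3 - <<'E'
from h import *
print(sense())
for cam in ['top','scene']:
    p,d=save(cam,cam+'1.png')
    for n in ['base','bowl','ear_hole','base_hole','pin','stand','dial_grip','mill','garlic','spice_jar','matchbox']:
        r=models.place_of(n,cam)
        print(cam,n,[(np.round(x['xyz'],1).tolist(),round(x['confidence'],2)) for x in r[:2]])
E
```

```text
{'time': 0.0, 'joint_pos': array([-7.23873918e+01,  7.51383270e+00,  8.53293487e+01,  1.35803404e-03,
        8.72615107e+01, -4.89173450e+00]), 'qd': array([ 0.00086151, -0.06253744,  0.05474639,  0.05565332, -0.09224112,
        0.02435005]), 'joint_efforts': array([ 3.55778420e-04, -5.69394922e+01, -5.00560427e+01, -4.11240180e-04,
        1.47759280e-02, -1.39430313e-06]), 'tool_pos': array([ 229.52758567, -553.77037171,  230.2570619 ]), 'tcp_rot': array([-1.79895805e+02, -1.02788476e-02,  2.25042672e+01]), 'ft_force': array([ 1.83550905e-04, -9.95891605e-01,  1.05474940e-01]), 'wrist_torque': array([-0.04747312, -0.01765115,  0.03871616]), 'grip_force': 0.0, 'finger_gap': 85.55920037031896}
top base [([601.5, -178.2, 0.4], 0.77)]
top bowl [([596.4, -153.0, 52.6], 0.85)]
top ear_hole []
top base_hole [([580.5, -88.0, 56.2], 0.79)]
top pin [([424.5, -182.3, 7.9], 0.39)]
top stand [([423.6, -178.1, -0.4], 0.97), ([394.7, -381.5, 3.9], 0.74)]
top dial_grip [([613.5, -254.0, 78.4], 0.67)]
top mill [([638.3, 67.6, -2.7], 0.78)]
top garlic [([394.5, -383.0, 4.2], 0.72), ([426.9, -178.0, 0.4], 0.3)]
top spice_jar [([546.1, -387.6, 5.9], 0.91)]
top matchbox [([462.8, -391.5, 6.0], 0.81)]
scene base [([605.1, -182.3, 2.7], 0.56)]
scene bowl [([596.4, -156.7, 46.9], 0.75), ([548.0, -387.2, 3.5], 0.61)]
scene ear_hole [([588.9, -89.9, 63.5], 0.93)]
scene base_hole [([583.1, -88.2, 58.7], 0.91)]
scene pin [([547.6, -387.2, 6.4], 0.48)]
scene stand [([422.8, -184.3, -0.9], 0.62), ([389.0, -378.4, 1.4], 0.22)]
scene dial_grip []
scene mill [([640.5, 73.4, -1.6], 0.68), ([551.8, -387.3, 3.5], 0.35)]
scene garlic [([389.2, -379.6, 2.8], 0.71)]
scene spice_jar [([549.1, -384.7, 2.8], 0.79), ([596.1, -156.5, 46.6], 0.62)]
scene matchbox [([468.5, -395.4, 2.7], 0.64), ([599.4, -155.5, 49.7], 0.63)]
```

View pics/top1.png

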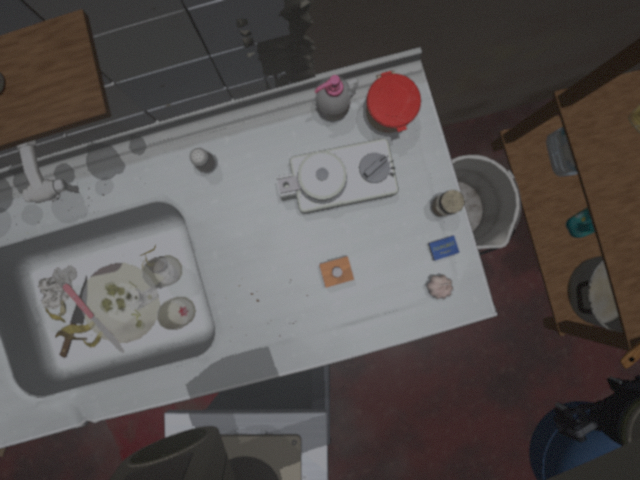

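View pics/scene1.png

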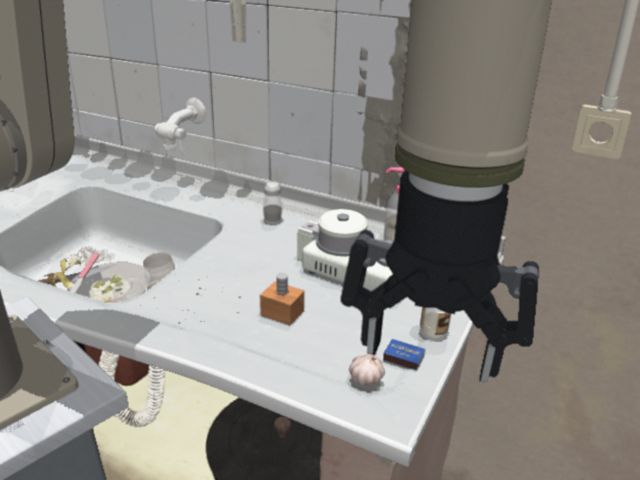

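Top view: base with bowl lid at (322,175), ear at (288,187), dial at (375,168); the stand with the pin is at (337,271). The scene view agrees: the pin is upright in the stand at (282,290).

```bash
cat >> h.py <<'E'
from scipy.spatial.transform import Rotation as Ro
def rows(xyz,yaw,n,tilt=True):
    s=sense();p=np.array(s['tool_pos'],float);R=Ro.from_euler('xyz',s['tcp_rot'],degrees=True)
    T=Ro.from_euler('xyz',[180,0,yaw],degrees=True)
    rv=(R.inv()*T).as_rotvec()
    d=(np.array(xyz)-p)/n
    out=[]
    for i in range(n):
        out.append([round(float(v),1) for v in R.inv().apply(d)]+[round(float(v),4) for v in rv/n])
        R=R*Ro.from_rotvec(rv/n)
    for i in range(0,n,5): print(out[i:i+5])
E
python3 - <<'E'
from h import *
c=eyes.get_calibration('wrist');print(np.round(c['mount'],3),np.round(c['intrinsics'],1))
rows([424,-181,190],100,10)
E
```

```text
[[-1.00000e-03 -9.61000e-01 -2.78000e-01  7.10020e+01]
 [ 1.00000e+00 -1.00000e-03  0.00000e+00  4.26000e-01]
 [-1.00000e-03 -2.78000e-01  9.61000e-01 -1.42181e+02]
 [ 0.00000e+00  0.00000e+00  0.00000e+00  1.00000e+00]] [[379.1   0.  320. ]
 [  0.  379.1 237.7]
 [  0.    0.    1. ]]
[[32.2, -27.0, 4.1, 0.0, -0.0, -0.1353], [35.6, -22.5, 4.1, 0.0, -0.0, -0.1353], [38.3, -17.5, 4.1, 0.0, -0.0, -0.1353], [40.3, -12.1, 4.1, 0.0, -0.0, -0.1353], [41.6, -6.6, 4.1, 0.0, -0.0, -0.1353]]
[[42.1, -0.9, 4.1, 0.0, -0.0, -0.1353], [41.8, 4.8, 4.1, 0.0, -0.0, -0.1353], [40.8, 10.4, 4.1, 0.0, -0.0, -0.1353], [39.0, 15.8, 4.1, 0.0, -0.0, -0.1353], [36.5, 20.9, 4.1, 0.0, -0.0, -0.1353]]
```

Request:
{"api": "apply_moves", "payload": {
  "rows": [
    [32.2, -27, 4.1, 0, 0, -0.135],
    [35.6, -22.5, 4.1, 0, 0, -0.135],
    [38.3, -17.5, 4.1, 0, 0, -0.135],
    [40.3, -12.1, 4.1, 0, 0, -0.135],
    [41.6, -6.6, 4.1, 0, 0, -0.135]
  ]
}}

```text
time: 1.82
tool_pos: [327.4, -366.5, 210.8]
tcp_rot: [180.0, 0.0, 61.4]
ft_force: [-0.6, -0.1, 0.5]
finger_gap: 85.9
grip_force: 0.0
```

Request:
{"api": "apply_moves", "payload": {
  "rows": [
    [42.1, -0.9, 4.1, 0, 0, -0.135],
    [41.8, 4.8, 4.1, 0, 0, -0.135],
    [40.8, 10.4, 4.1, 0, 0, -0.135],
    [39, 15.8, 4.1, 0, 0, -0.135],
    [36.5, 20.9, 4.1, 0, 0, -0.135]
  ]
}}

```text
time: 2.45
tool_pos: [425.1, -180.0, 190.4]
tcp_rot: [180.0, 0.0, 100.1]
ft_force: [0.0, 0.1, 0.3]
finger_gap: 85.4
grip_force: 0.0
```

Request:
{"api": "apply_moves", "payload": {
  "rows": [
    [0, 0, 0, 0, 0, 0],
    [0, 0, 0, 0, 0, 0],
    [0, 0, 0, 0, 0, 0],
    [0, 0, 0, 0, 0, 0],
    [0, 0, 0, 0, 0, 0]
  ]
}}

```text
time: 3.08
tool_pos: [424.3, -181.8, 190.3]
tcp_rot: [-180.0, 0.0, 99.8]
ft_force: [-0.7, -0.3, -0.1]
finger_gap: 85.6
grip_force: 0.0
```

```bash
cat >> h.py <<'E'
def wcam():
    """returns K,D,Rcw(cam->world),origin"""
    s=sense();c=eyes.get_calibration('wrist');M=np.array(c['mount'],float)
    R=Ro.from_euler('xyz',s['tcp_rot'],degrees=True).as_matrix()
    return np.array(c['intrinsics']),np.array(c['D']),R@M[:3,:3],R@M[:3,3]+np.array(s['tool_pos'])
def wproj(X,cam):
    K,D,R,o=cam;Rc=R.T
    return cv2.projectPoints(np.atleast_2d(X).astype(float),cv2.Rodrigues(Rc)[0],-Rc@o,K,D)[0][:,0]
def pix2w(uv,cam,z):
    K,D,R,o=cam
    q=cv2.undistortPoints(np.array(uv,float).reshape(-1,1,2),K,D)[:,0]
    r=np.c_[q,np.ones(len(q))]@R.T
    return o+r*((z-o[2])/r[:,2])[:,None]
E
python3 - <<'E'
from h import *
s=sense();print(s['time'],s['tool_pos'],s['tcp_rot'])
cam=wcam();p,d=save('wrist','w1.png')
for n in ['pin','stand','ear_hole','bowl','dial_grip']:
    print(n,[(np.round(x['xyz'],1).tolist(),round(x['confidence'],2)) for x in models.place_of(n,'wrist')[:2]])
print(wproj([[424,-181,72],[424,-181,42]],cam))
E
```

```text
3.075 [ 424.31044261 -181.78994109  190.32236074] [-1.79998201e+02  1.39391937e-03  9.97786572e+01]
pin [([420.3, -180.2, 14.8], 0.6), ([598.8, -155.0, 51.1], 0.35)]
stand [([423.9, -179.3, 1.4], 0.65)]
ear_hole [([587.7, -89.8, 62.9], 0.92)]
bowl [([598.3, -156.5, 50.6], 0.71)]
dial_grip [([619.0, -253.4, 85.2], 0.91)]
[[319.01614138 229.47818618]
 [319.14490539 219.68571954]]
```

View pics/w1.png

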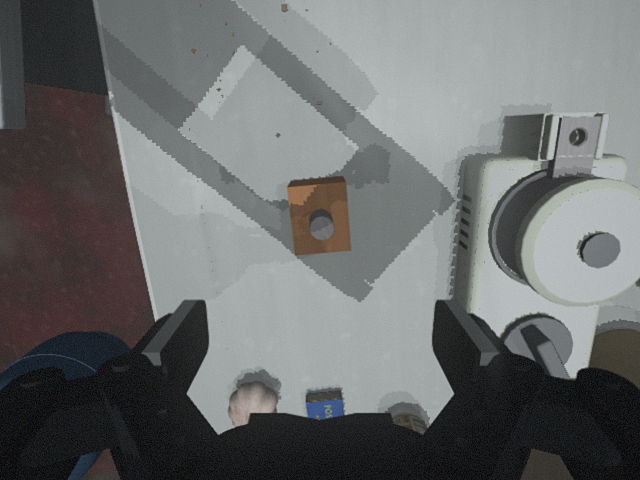

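Wrist view: the pin head in the stand is at (321,223), the ear hole at (577,136), the lid button at (600,250) and the dial bar at about (543,350).

```bash
cat >> h.py <<'E'
def cloud(d,cam):
    K,D,R,o=cam
    v,u=np.mgrid[0:480,0:640]
    q=cv2.undistortPoints(np.stack([u,v],-1).reshape(-1,1,2).astype(float),K,D)[:,0]
    P=np.c_[q,np.ones(len(q))]*d.reshape(-1,1)
    W=P@R.T+o; W[d.ravel()==0]=np.nan
    return W.reshape(480,640,3)
E
python3 - <<'E'
from h import *
cam=wcam();p,d=eyes.snapshot('wrist');W=cloud(d,cam)
m=(abs(W[...,0]-424)<25)&(abs(W[...,1]+181)<25)&(W[...,2]>66)
P=W[m];print('pin',len(P),np.nanmedian(P,0),P.min(0),P.max(0))
v,u=np.where(m)
(cx,cy),r=cv2.minEnclosingCircle(np.c_[u,v].astype(np.float32));print(cx,cy,r,pix2w([[cx,cy]],cam,72))
# stand top
m=(abs(W[...,0]-424)<45)&(abs(W[...,1]+181)<45)&(abs(W[...,2]-40)<5)
v,u=np.where(m);r=cv2.minAreaRect(W[m][:,:2].astype(np.float32));print('stand',r)
# ear hole: dark pixels
g=p[115:160,550:605].mean(2);t=g<75
v,u=np.where(t);print('hole',u.mean()+550,v.mean()+115,t.sum(),pix2w([[577,136]],cam,66))
sub=W[115:165,545:610];print('ear z',np.nanmedian(sub[...,2]))
m=(abs(W[...,2]-66)<3)&(abs(W[...,0]-588)<30)&(abs(W[...,1]+90)<30)
print('block',cv2.minAreaRect(W[m][:,:2].astype(np.float32)))
# button
m=(W[...,2]>103)&(W[...,2]<112)&(abs(W[...,0]-598)<40)&(abs(W[...,1]+155)<40)
print('button',m.sum(),np.median(W[m],0),np.ptp(W[m],0))
cv2.imwrite('pics/ear.png',cv2.resize(p[100:180,530:630,::-1],None,fx=5,fy=5,interpolation=cv2.INTER_CUBIC))
E
```

```text
pin 18523 [ 425.63920764 -168.95668474  275.87970873] [ 399.00277015 -188.28682076   66.01044995] [ 448.99715128 -157.84725054  288.84382007]
329.0 395.9715881347656 181.1484375 [[ 455.92293676 -316.81940029   72.        ]]
stand ((424.5491943359375, -181.13002014160156), (46.032772064208984, 56.57514190673828), 15.114083290100098)
hole 571.4851063829788 136.7063829787234 235 [[584.87276682 -88.10442289  66.        ]]
ear z 65.03942344236089
block ((587.1956787109375, -95.86805725097656), (39.44197082519531, 43.81697082519531), 10.719441413879395)
button 1062 [ 597.71977737 -155.15908491  105.80399894] [23.93719559 22.93366645  5.02757002]
```

View pics/ear.png

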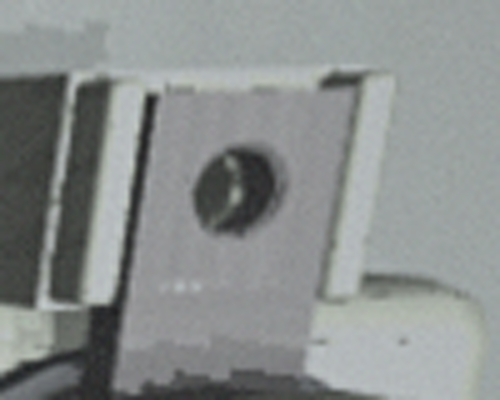

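Crop: the ear hole is at crop (238,190), which is full picture (577.6,138). Next I go down over the pin.

Request:
{"api": "apply_moves", "payload": {
  "rows": [
    [0, 0, 24, 0, 0, 0],
    [0.3, 0.1, 24, 0, 0, 0],
    [0, 0, 24, 0, 0, 0],
    [0, 0, 18, 0, 0, 0],
    [0, 0, 0, 0, 0, 0]
  ],
  "fingers": 60
}}

```text
time: 4.05
tool_pos: [423.5, -180.3, 98.8]
tcp_rot: [-179.9, -0.1, 99.9]
ft_force: [-0.0, -0.6, -0.5]
finger_gap: 60.1
grip_force: 0.0
```

Run:
```python
from h import *
s=sense();print(s['tool_pos'],s['tcp_rot'],s['finger_gap'])
cam=wcam();p,d=save('wrist','w2.png')
a=np.linspace(0,2*np.pi,60)
q=p.copy()
for z in (72,42):
    uv=wproj(np.c_[424.5+9*np.cos(a),-181.1+9*np.sin(a),0*a+z],cam)
    cv2.polylines(q,[np.round(uv).astype(int)],1,(255,0,0) if z==72 else (0,255,0))
cv2.imwrite('pics/w2o.png',q[:,:,::-1])
```

```text
[ 423.52944124 -180.32365726   98.82630257] [-1.79863542e+02 -1.12266352e-01  9.98559610e+01] 60.101670569903014
```

View pics/w2o.png

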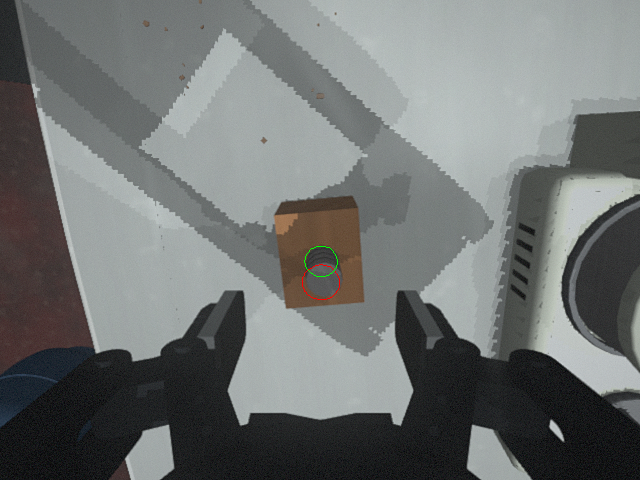

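The overlay rings match the pin head (red, top, at about (322,281)), so I descend to grasp.

Request:
{"api": "apply_moves", "payload": {
  "rows": [
    [-0.6, 0.7, 18, 0, 0, 0],
    [0, 0, 18, 0, 0, 0],
    [0, 0, 13, 0, 0, 0],
    [0, 0, 5.5, 0, 0, 0],
    [0, 0, 0, 0, 0, 0]
  ],
  "fingers": 50
}}

```text
time: 4.72
tool_pos: [425.4, -181.5, 46.0]
tcp_rot: [-180.0, -0.0, 99.9]
ft_force: [-0.3, -0.2, -0.6]
finger_gap: 49.7
grip_force: 0.0
```

Request:
{"api": "apply_moves", "payload": {
  "rows": [
    [0, 0, 0, 0, 0, 0],
    [0, 0, 0, 0, 0, 0],
    [0, 0, 0, 0, 0, 0],
    [0, 0, 0, 0, 0, 0],
    [0, 0, 0, 0, 0, 0]
  ],
  "fingers": 10,
  "grip_force": 50
}}

```text
time: 5.35
tool_pos: [425.4, -181.8, 46.5]
tcp_rot: [-180.0, 0.0, 99.9]
ft_force: [-3.8, -0.2, 5.1]
finger_gap: 15.4
grip_force: 48.7
```

Request:
{"api": "apply_moves", "payload": {
  "rows": [
    [0, 0, 0, 0, 0, 0],
    [0, 0, 0, 0, 0, 0],
    [0, 0, 0, 0, 0, 0],
    [0, 0, 0, 0, 0, 0],
    [0, 0, 0, 0, 0, 0]
  ]
}}

```text
time: 5.98
tool_pos: [425.4, -181.8, 46.5]
tcp_rot: [-180.0, 0.0, 99.9]
ft_force: [-4.6, -0.7, 5.7]
finger_gap: 15.4
grip_force: 48.7
```

Request:
{"api": "apply_moves", "payload": {
  "rows": [
    [0, 0, -10, 0, 0, 0],
    [0, 0, -15, 0, 0, 0],
    [0, 0, -20, 0, 0, 0],
    [0, 0, -20, 0, 0, 0],
    [0, 0, -15, 0, 0, 0]
  ]
}}

```text
time: 6.6
tool_pos: [426.1, -181.6, 127.9]
tcp_rot: [179.9, 0.1, 99.9]
ft_force: [0.6, -0.2, -0.3]
finger_gap: 15.4
grip_force: 48.8
```

Run:
```python
from h import *
s=sense();print(s['tool_pos'],s['tcp_rot'],s['finger_gap'],s['grip_force'],s['ft_force'])
cam=wcam();p,d=save('wrist','w3.png')
t=s['tool_pos'];a=np.linspace(0,2*np.pi,60);q=p.copy()
for dz,r,c in ((28,9,(255,0,0)),(-2,9,(0,255,0)),(-33,4,(255,255,0))):
    uv=wproj(np.c_[t[0]+r*np.cos(a),t[1]+r*np.sin(a),0*a+t[2]+dz],cam)
    cv2.polylines(q,[np.round(uv).astype(int)],1,c)
x0,y0=np.round(wproj(t,cam)[0]).astype(int)-[100,90]
o=np.hstack([p[y0:y0+160,x0:x0+200],q[y0:y0+160,x0:x0+200]])
cv2.imwrite('pics/w3o.png',cv2.resize(o[:,:,::-1],None,fx=2,fy=2,interpolation=cv2.INTER_CUBIC));print(x0,y0)
```

```text
[ 426.06253886 -181.60801073  127.85858064] [1.79895800e+02 6.54353635e-02 9.98606548e+01] 15.387144774320616 48.77517879009247 [ 0.63996017 -0.22527656 -0.30789064]
218 215
```

View pics/w3o.png

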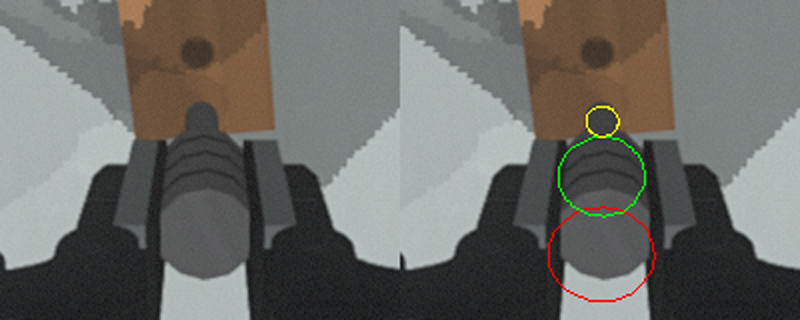

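Left is the raw crop, right is the overlay: the pin is held upright between the pads, with its tip at crop (201,102)/2 plus (218,215), about (318.5,266). I move it over the ear.

Run:
```python
from h import *
cam=wcam();t=np.array(sense()['tool_pos'])
print(wproj(t+[0,0,-38.5],cam))
rows([585,-88.5,126],100.6,5)
```

```text
[[318.55637388 271.13629708]]
[[13.0, 34.3, 0.8, 0.0007, 0.0005, -0.0026], [13.0, 34.4, 0.8, 0.0007, 0.0005, -0.0026], [12.9, 34.4, 0.8, 0.0007, 0.0005, -0.0026], [12.8, 34.4, 0.8, 0.0007, 0.0005, -0.0026], [12.7, 34.5, 0.7, 0.0007, 0.0005, -0.0026]]
```

Request:
{"api": "apply_moves", "payload": {
  "rows": [
    [13, 34.4, 0.4, 0, 0, -0.003],
    [13, 34.4, 0.4, 0, 0, -0.003],
    [13, 34.4, 0.4, 0, 0, -0.003],
    [13, 34.4, 0.4, 0, 0, -0.003],
    [12.8, 34.4, 0.4, 0, 0, -0.001]
  ]
}}

```text
time: 7.28
tool_pos: [584.1, -86.3, 123.6]
tcp_rot: [-180.0, -0.0, 100.6]
ft_force: [1.1, -0.0, -0.8]
finger_gap: 15.1
grip_force: 48.9
```

Request:
{"api": "apply_moves", "payload": {
  "rows": [
    [0, 0, 0, 0, 0, 0],
    [0, 0, 0, 0, 0, 0],
    [0, 0, 0, 0, 0, 0],
    [0, 0, 0, 0, 0, 0],
    [0, 0, 0, 0, 0, 0]
  ]
}}

```text
time: 7.9
tool_pos: [583.0, -87.6, 124.0]
tcp_rot: [180.0, 0.0, 100.6]
ft_force: [-0.3, 0.1, 0.1]
finger_gap: 15.3
grip_force: 49.0
```

Run:
```python
from h import *
s=sense();print(s['tool_pos'],s['tcp_rot'],s['finger_gap'])
cam=wcam();p,d=save('wrist','w4.png');t=np.array(s['tool_pos'])
for n in ['ear_hole','base_hole','pin']:
    print(n,[(np.round(x['xyz'],1).tolist(),round(x['confidence'],2)) for x in models.place_of(n,'wrist')[:2]])
W=cloud(d,cam)
m=(abs(W[...,2]-66)<3)&(abs(W[...,0]-588)<30)&(abs(W[...,1]+90)<30)
print('block',cv2.minAreaRect(W[m][:,:2].astype(np.float32)))
x0,y0=np.round(wproj(t,cam)[0]).astype(int)-[100,120]
q=p.copy();a=np.linspace(0,2*np.pi,60)
uv=wproj(np.c_[t[0]+5.5*np.cos(a),t[1]+5.5*np.sin(a),0*a+66],cam);cv2.polylines(q,[np.round(uv).astype(int)],1,(255,0,0))
cv2.circle(q,tuple(np.round(wproj(t+[0,0,-38.5],cam)[0]).astype(int)),1,(0,255,0),-1)
o=np.hstack([p[y0:y0+160,x0:x0+200],q[y0:y0+160,x0:x0+200]])
cv2.imwrite('pics/w4o.png',cv2.resize(o[:,:,::-1],None,fx=2,fy=2,interpolation=cv2.INTER_CUBIC));print(x0,y0)
```

```text
[582.97647211 -87.55791716 124.00442793] [1.79985767e+02 7.69626281e-03 1.00564171e+02] 15.267703213749854
ear_hole [([587.7, -89.0, 63.0], 0.93)]
base_hole [([587.8, -91.1, 55.4], 0.71)]
pin [([583.2, -86.5, 92.3], 0.9)]
block ((586.4238891601562, -89.64554595947266), (38.07596206665039, 32.39849090576172), 11.185616493225098)
218 185
```

View pics/w4o.png

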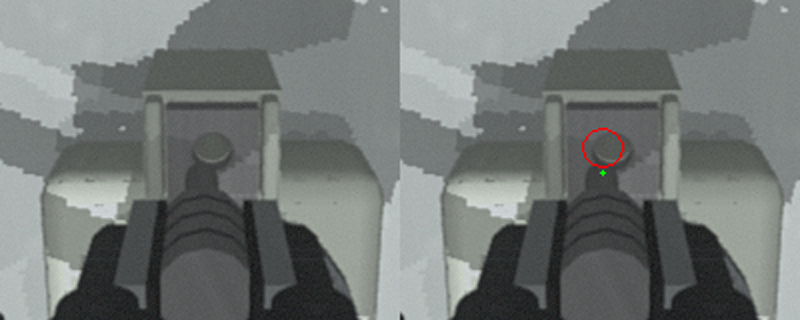

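The crop shows the ear hole at (213,150), about 5 px to the right of the pin axis. So shift about +2.9 mm in tool y and -1 mm in tool x, and lower.

Request:
{"api": "apply_moves", "payload": {
  "rows": [
    [-0.5, 1.5, 3, 0, 0, 0],
    [-0.5, 1.4, 4, 0, 0, 0],
    [0, 0, 4, 0, 0, 0],
    [0, 0, 3, 0, 0, 0],
    [0, 0, 0, 0, 0, 0]
  ]
}}

```text
time: 8.72
tool_pos: [585.9, -87.5, 109.3]
tcp_rot: [-180.0, -0.0, 100.6]
ft_force: [1.0, -0.5, -0.5]
finger_gap: 15.4
grip_force: 49.0
```

Run:
```python
from h import *
s=sense();print(s['tool_pos'],s['tcp_rot'],s['finger_gap'],s['ft_force'])
cam=wcam();p,d=save('wrist','w5.png');t=np.array(s['tool_pos'])
x0,y0=np.round(wproj(t,cam)[0]).astype(int)-[60,100]
q=p.copy();a=np.linspace(0,2*np.pi,60)
uv=wproj(np.c_[t[0]+5.5*np.cos(a),t[1]+5.5*np.sin(a),0*a+66],cam)
q=np.hstack([cv2.resize(z[y0:y0+110,x0:x0+120,::-1],None,fx=3,fy=3,interpolation=cv2.INTER_CUBIC) for z in (p,p)])
cv2.polylines(q,[np.round((uv-[x0,y0])*3+[360,0]).astype(int)],1,(0,0,255))
cv2.imwrite('pics/w5o.png',q);print(x0,y0)
print(((wproj([t+[0,0,-38.5],[t[0],t[1],66]],cam)-[x0,y0])*3))
```

```text
[585.87146576 -87.52873364 109.27191869] [-1.79953027e+02 -1.97119960e-02  1.00603210e+02] 15.37634372579663 [ 0.96032139 -0.48614986 -0.48968084]
258 205
[[182.6891437  198.99699608]
 [182.81227972 189.03790352]]
```

View pics/w5o.png

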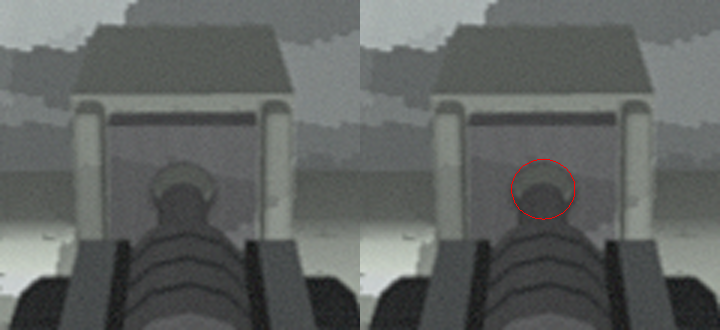

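The pin (centre column 182) and the ear hole (centre column 183.5, top edge row 161 against 159 predicted) line up within about 0.5 mm, so I start inserting.

Request:
{"api": "apply_moves", "payload": {
  "rows": [
    [-0.6, 0.2, 2, 0, 0, 0],
    [0, 0, 3, 0, 0, 0],
    [0, 0, 3, 0, 0, 0],
    [0, 0, 3, 0, 0, 0],
    [0, 0, 3, 0, 0, 0]
  ]
}}

```text
time: 9.4
tool_pos: [586.5, -88.2, 95.5]
tcp_rot: [-180.0, -0.0, 100.6]
ft_force: [-0.1, -0.3, -0.8]
finger_gap: 15.1
grip_force: 49.0
```

Request:
{"api": "apply_moves", "payload": {
  "rows": [
    [0, 0, 2.5, 0, 0, 0],
    [0, 0, 2.5, 0, 0, 0],
    [0, 0, 2.5, 0, 0, 0],
    [0, 0, 2.5, 0, 0, 0],
    [0, 0, 2, 0, 0, 0]
  ]
}}

```text
time: 10.02
tool_pos: [586.5, -88.3, 83.7]
tcp_rot: [-180.0, 0.0, 100.6]
ft_force: [-0.6, -0.6, -0.5]
finger_gap: 14.8
grip_force: 49.0
```

Request:
{"api": "apply_moves", "payload": {
  "rows": [
    [0, 0, 2.5, 0, 0, 0],
    [0, 0, 2.5, 0, 0, 0],
    [0, 0, 2.5, 0, 0, 0],
    [0, 0, 2.5, 0, 0, 0],
    [0, 0, 2, 0, 0, 0]
  ]
}}

```text
time: 10.65
tool_pos: [586.6, -88.4, 71.7]
tcp_rot: [180.0, 0.0, 100.6]
ft_force: [0.0, -2.4, 0.6]
finger_gap: 15.1
grip_force: 49.0
```

Request:
{"api": "apply_moves", "payload": {
  "rows": [
    [0, 0, 1, 0, 0, 0],
    [0, 0, 1, 0, 0, 0],
    [0, 0, 0, 0, 0, 0],
    [0, 0, 0, 0, 0, 0],
    [0, 0, 0, 0, 0, 0]
  ]
}}

```text
time: 11.28
tool_pos: [586.7, -88.3, 70.3]
tcp_rot: [180.0, 0.0, 100.6]
ft_force: [-3.8, -0.6, 4.9]
finger_gap: 15.3
grip_force: 49.5
```

Request:
{"api": "apply_moves", "payload": {
  "rows": [
    [0, 0, 1, 0, 0, 0],
    [0, 0, 1, 0, 0, 0],
    [0, 0, 0, 0, 0, 0],
    [0, 0, 0, 0, 0, 0],
    [0, 0, 0, 0, 0, 0]
  ]
}}

```text
time: 11.9
tool_pos: [586.9, -88.2, 69.9]
tcp_rot: [180.0, 0.0, 100.6]
ft_force: [-8.1, -0.8, 17.4]
finger_gap: 15.3
grip_force: 51.0
```

Request:
{"api": "apply_moves", "payload": {
  "rows": [
    [0, 0, 0, 0, 0, 0],
    [0, 0, 0, 0, 0, 0],
    [0, 0, 0, 0, 0, 0],
    [0, 0, 0, 0, 0, 0],
    [0, 0, 0, 0, 0, 0]
  ],
  "fingers": 50
}}

```text
time: 12.52
tool_pos: [586.5, -88.1, 67.6]
tcp_rot: [-180.0, -0.0, 100.6]
ft_force: [0.4, 0.4, 0.4]
finger_gap: 50.2
grip_force: 0.0
```

Request:
{"api": "apply_moves", "payload": {
  "rows": [
    [0, 0, -10, 0, 0, 0],
    [0, 0, -20, 0, 0, 0],
    [0, 0, -25, 0, 0, 0],
    [0, 0, -30, 0, 0, 0],
    [0, 0, -30, 0, 0, 0]
  ]
}}

```text
time: 13.15
tool_pos: [587.0, -88.3, 185.8]
tcp_rot: [179.9, 0.0, 100.6]
ft_force: [0.3, -0.4, -0.1]
finger_gap: 49.8
grip_force: 0.0
```

Run:
```python
from h import *
c=np.array([613.5,-254]) 
rows([613,-245,185],130,10)
```

```text
[[-15.9, -0.3, 0.1, 0.0002, 0.0001, -0.0513], [-15.8, -1.1, 0.1, 0.0002, 0.0001, -0.0513], [-15.8, -1.9, 0.1, 0.0002, 0.0001, -0.0513], [-15.6, -2.8, 0.1, 0.0002, 0.0001, -0.0513], [-15.5, -3.6, 0.1, 0.0002, 0.0001, -0.0513]]
[[-15.3, -4.3, 0.1, 0.0002, 0.0001, -0.0513], [-15.0, -5.1, 0.1, 0.0002, 0.0001, -0.0513], [-14.8, -5.9, 0.1, 0.0002, 0.0001, -0.0513], [-14.4, -6.6, 0.1, 0.0002, 0.0001, -0.0513], [-14.1, -7.4, 0.1, 0.0002, 0.0001, -0.0513]]
```

Request:
{"api": "apply_moves", "payload": {
  "rows": [
    [-15.9, -0.3, 0, 0, 0, -0.0513],
    [-15.8, -1.1, 0, 0, 0, -0.0513],
    [-15.8, -1.9, 0, 0, 0, -0.0513],
    [-15.6, -2.8, 0, 0, 0, -0.0513],
    [-15.5, -3.6, 0, 0, 0, -0.0513]
  ],
  "fingers": 50
}}

```text
time: 13.78
tool_pos: [600.2, -167.2, 185.0]
tcp_rot: [179.9, 0.1, 115.4]
ft_force: [-0.5, -0.1, 0.1]
finger_gap: 50.0
grip_force: 0.0
```

Request:
{"api": "apply_moves", "payload": {
  "rows": [
    [-15.3, -4.3, 0, 0, 0, -0.0513],
    [-15, -5.1, 0, 0, 0, -0.0513],
    [-14.8, -5.9, 0, 0, 0, -0.0513],
    [-14.4, -6.6, 0, 0, 0, -0.0513],
    [-14.1, -7.4, 0, 0, 0, -0.0513]
  ]
}}

```text
time: 14.4
tool_pos: [613.2, -245.6, 185.0]
tcp_rot: [179.9, 0.1, 130.1]
ft_force: [1.5, 0.3, -0.5]
finger_gap: 50.6
grip_force: 0.0
```

Request:
{"api": "apply_moves", "payload": {
  "rows": [
    [0, 0, 0, 0, 0, 0],
    [0, 0, 0, 0, 0, 0],
    [0, 0, 0, 0, 0, 0],
    [0, 0, 0, 0, 0, 0],
    [0, 0, 0, 0, 0, 0]
  ]
}}

```text
time: 15.02
tool_pos: [612.6, -244.5, 182.8]
tcp_rot: [-180.0, -0.0, 130.0]
ft_force: [0.6, -0.2, 0.4]
finger_gap: 50.3
grip_force: 0.0
```

```bash
cat >> h.py <<'E'
def bar(W):
    m=(W[...,2]>79)&(W[...,2]<90)&(np.hypot(W[...,0]-617,W[...,1]+253)<38)
    r=cv2.minAreaRect(W[m][:,:2].astype(np.float32));b=cv2.boxPoints(r)
    e=[b[1]-b[0],b[2]-b[1]];e=max(e,key=lambda x:np.hypot(*x))
    return m.sum(),np.median(W[m][:,2]),r,np.degrees(np.arctan2(e[1],e[0]))%180
E
python3 - <<'E'
from h import *
s=sense();print(s['tool_pos'],s['tcp_rot'],s['finger_gap'],s['ft_force'])
cam=wcam();p,d=save('wrist','w6.png')
W=cloud(d,cam);print(bar(W))
print([(np.round(x['xyz'],1).tolist(),round(x['confidence'],2)) for x in models.place_of('dial_grip','wrist')[:2]])
h=(abs(W[...,0]-586.5)<15)&(abs(W[...,1]+88.2)<15)&(W[...,2]>80)&(W[...,2]<130);print('pinhead',h.sum(),np.median(W[h],0) if h.any() else 0)
E
```

```text
[ 612.63005416 -244.53497641  182.79095176] [-1.79999272e+02 -6.84403012e-03  1.30004581e+02] 50.2741336214543 [ 0.64056366 -0.22835284  0.35494345]
(np.int64(1264), np.float64(84.33205911628858), ((617.4677734375, -253.40579223632812), (11.949360847473145, 49.76750183105469), 41.12883758544922), np.float32(131.12878))
[([617.6, -253.4, 85.7], 0.67), ([582.9, -87.1, 35.4], 0.23)]
pinhead 733 [588.4252708  -94.62595292  94.52329484]
```

View pics/w6.png

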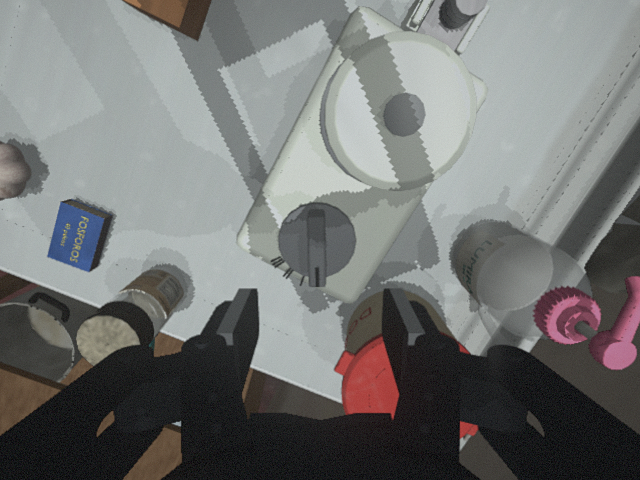

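Wrist view: the dial bar is at (316,247) with its black line down at (317,283), the rest mark. The pin stands in the ear at (462,12), and the red canister is at about (410,370). I check clearance to the canister.

Run:
```python
from h import *
p,d=eyes.snapshot('top');c=eyes.get_calibration('top');R=np.array(c['R']);t=np.array(c['t'])
W=cloud(d,(np.array(c['intrinsics']),np.array(c['D']),R.T,-R.T@t))
dist=np.hypot(W[...,0]-617.5,W[...,1]+253.4)
red=(p[...,0]>130)&(p[...,1]<60)&(dist<250)
print('red',red.sum(),np.median(W[red],0),W[red].min(0),W[red].max(0),dist[red].min())
cam=wcam();p,d=eyes.snapshot('wrist');W=cloud(d,cam)
dist=np.hypot(W[...,0]-617.5,W[...,1]+253.4)
red=(p[...,0]>120)&(p[...,1]<70)&(dist<250)
if red.any(): print('wred',red.sum(),np.median(W[red],0),dist[red].min(),W[red][:,2].max())
h=(np.hypot(W[...,0]-586.5,W[...,1]+88.2)<15)&(W[...,2]>80)&(W[...,2]<130);print('pinhead z',np.percentile(W[h][:,2],[50,80,95]))
rows([617.5,-253.4,92],131,5)
```

```text
return _methods._mean(a, axis=axis, dtype=dtype,
  ret = um.true_divide(
Traceback (most recent call last):
ValueError: zero-size array to reduction operation minimum which has no identity
```

Run:
```python
from h import *
cam=wcam();p,d=eyes.snapshot('wrist');W=cloud(d,cam)
dist=np.hypot(W[...,0]-617.5,W[...,1]+253.4)
p=p.astype(int)
red=(p[...,0]>2*p[...,1])&(p[...,0]>100)&(dist<250)&(W[...,2]>30)
if red.any(): print('wred',red.sum(),np.median(W[red],0),dist[red].min(),W[red][:,2].max())
h=(np.hypot(W[...,0]-586.5,W[...,1]+88.2)<15)&(W[...,2]>80)&(W[...,2]<130);print('pinhead z',np.percentile(W[h][:,2],[50,80,95]))
rows([617.5,-253.4,92],131,5)
```

```text
wred 3673 [ 702.36278265 -297.41373025   99.87218896] 25.836838278010454 256.10325799595057
pinhead z [94.37281604 95.69505161 96.45342442]
[[-1.9, -0.4, 18.2, -0.0, -0.0, -0.0035], [-1.9, -0.4, 18.2, -0.0, -0.0, -0.0035], [-1.9, -0.4, 18.2, -0.0, -0.0, -0.0035], [-1.9, -0.4, 18.2, -0.0, -0.0, -0.0035], [-1.9, -0.4, 18.2, -0.0, -0.0, -0.0035]]
```

Request:
{"api": "apply_moves", "payload": {
  "rows": [
    [-1.9, -0.4, 18, 0, 0, -0.004],
    [-1.9, -0.4, 18, 0, 0, -0.004],
    [-1.9, -0.4, 18, 0, 0, -0.004],
    [-1.9, -0.4, 18, 0, 0, -0.003],
    [-1.9, -0.4, 18, 0, 0, -0.003]
  ],
  "fingers": 38
}}

```text
time: 15.85
tool_pos: [617.1, -253.4, 91.1]
tcp_rot: [-180.0, -0.0, 131.0]
ft_force: [-0.0, -0.3, 0.1]
finger_gap: 37.5
grip_force: 0.0
```

Request:
{"api": "apply_moves", "payload": {
  "rows": [
    [0, 0, 0, 0, 0, 0],
    [0, 0, 0, 0, 0, 0],
    [0, 0, 0, 0, 0, 0],
    [0, 0, 0, 0, 0, 0],
    [0, 0, 0, 0, 0, 0]
  ]
}}

```text
time: 16.48
tool_pos: [617.5, -253.5, 93.3]
tcp_rot: [180.0, 0.0, 131.0]
ft_force: [-0.2, 0.0, 0.2]
finger_gap: 37.8
grip_force: 0.0
```

Run:
```python
from h import *
s=sense();cam=wcam();p,d=save('wrist','w7.png')
W=cloud(d,cam);print(s['tool_pos'],bar(W))
rows([617.5,-253.4,63],131,5)
```

```text
[ 617.51704055 -253.4528661    93.30191725] (np.int64(2915), np.float64(84.41756209060603), ((617.5185546875, -253.32394409179688), (11.85596752166748, 50.02082824707031), 40.54405212402344), np.float32(130.544))
[[-0.0, 0.0, 6.0, 0.0, 0.0001, 0.0001], [-0.0, 0.0, 6.0, 0.0, 0.0001, 0.0001], [-0.0, 0.0, 6.0, 0.0, 0.0001, 0.0001], [-0.0, 0.0, 6.0, 0.0, 0.0001, 0.0001], [-0.0, 0.0, 6.0, 0.0, 0.0001, 0.0001]]
```

Aligned to a fraction of a millimetre. Now I descend and grip.

Request:
{"api": "apply_moves", "payload": {
  "rows": [
    [0, 0, 8, 0, 0, 0.003],
    [0, 0, 8, 0, 0, 0.003],
    [0, 0, 8, 0, 0, 0],
    [0, 0, 5.5, 0, 0, 0],
    [0, 0, 0, 0, 0, 0]
  ]
}}

```text
time: 17.15
tool_pos: [616.7, -253.1, 62.3]
tcp_rot: [-180.0, -0.1, 130.7]
ft_force: [0.7, -0.3, -0.7]
finger_gap: 38.1
grip_force: 0.0
```

Request:
{"api": "apply_moves", "payload": {
  "rows": [
    [0, 0, 0, 0, 0, 0],
    [0, 0, 0, 0, 0, 0],
    [0, 0, 0, 0, 0, 0],
    [0, 0, 0, 0, 0, 0],
    [0, 0, 0, 0, 0, 0]
  ],
  "fingers": 5,
  "grip_force": 60
}}

```text
time: 17.77
tool_pos: [617.3, -253.8, 64.0]
tcp_rot: [-180.0, 0.0, 130.7]
ft_force: [-4.5, -1.2, 6.5]
finger_gap: 10.8
grip_force: 60.3
```

Request:
{"api": "apply_moves", "payload": {
  "rows": [
    [0, 0, 0, 0, 0, 0.08],
    [0, 0, 0, 0, 0, 0.08],
    [0, 0, 0, 0, 0, 0.08],
    [0, 0, 0, 0, 0, 0.08],
    [0, 0, 0, 0, 0, 0.08]
  ]
}}

```text
time: 18.4
tool_pos: [617.2, -253.9, 63.9]
tcp_rot: [-180.0, 0.0, 107.6]
ft_force: [-4.3, -2.2, 6.3]
finger_gap: 10.6
grip_force: 60.4
```

Request:
{"api": "apply_moves", "payload": {
  "rows": [
    [0, 0, 0, 0, 0, 0.09],
    [0, 0, 0, 0, 0, 0.09],
    [0, 0, 0, 0, 0, 0.09],
    [0, 0, 0, 0, 0, 0.09],
    [0, 0, 0, 0, 0, 0.09]
  ]
}}

```text
time: 19.02
tool_pos: [617.1, -253.9, 63.9]
tcp_rot: [-180.0, 0.0, 81.8]
ft_force: [-5.9, -1.5, 5.6]
finger_gap: 10.6
grip_force: 60.4
```

Request:
{"api": "apply_moves", "payload": {
  "rows": [
    [0, 0, 0, 0, 0, 0.07],
    [0, 0, 0, 0, 0, 0.07],
    [0, 0, 0, 0, 0, 0.06],
    [0, 0, 0, 0, 0, 0],
    [0, 0, 0, 0, 0, 0]
  ]
}}

```text
time: 19.65
tool_pos: [617.1, -253.9, 64.0]
tcp_rot: [180.0, 0.0, 70.5]
ft_force: [-6.6, -1.9, 7.0]
finger_gap: 10.9
grip_force: 60.5
```

Run:
```python
from h import *
s=sense();cam=wcam();p,d=save('wrist','w8.png')
W=cloud(d,cam);print(s['tool_pos'],s['tcp_rot'],s['wrist_torque'],s['ft_force'])
K=wproj([617.5,-253.4,72],cam)[0];x0,y0=np.round(K).astype(int)-[110,110]
cv2.imwrite('pics/w8o.png',cv2.resize(p[y0:y0+180,x0:x0+220,::-1],None,fx=3,fy=3,interpolation=cv2.INTER_CUBIC));print(x0,y0)
m=(W[...,2]>75)&(W[...,2]<89)&(np.hypot(W[...,0]-617.5,W[...,1]+253.4)<27)
r=cv2.minAreaRect(W[m][:,:2].astype(np.float32));print(m.sum(),r)
```

```text
[ 617.0686672  -253.94080547   63.97211641] [1.79996543e+02 4.64188140e-02 7.05127656e+01] [-0.29355656  0.90090246  0.17620167] [-6.62064646 -1.85329445  6.97082655]
209 204
5362 ((618.0574340820312, -253.36590576171875), (38.12438201904297, 44.699222564697266), 18.359956741333008)
```

View pics/w8o.png

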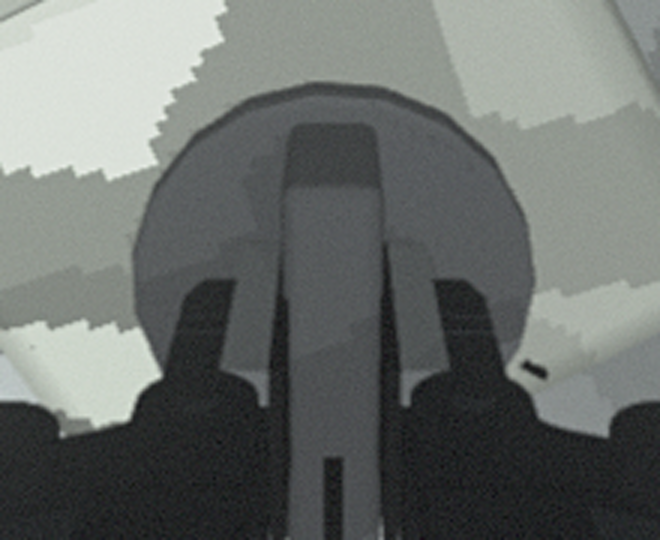

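The crop shows the bar gripped in line with the tool, its black line at the lower end (334,490). It has turned 60.2° (1.05 rad) with steady return torque, so I hand the job in.

```bash
python3 -c "
from h import *
print(job.hand_in())"
```

```text
the job is handed in; nothing more can be done
None
```

The pin is fully home in the base and released, and I handed the job in at about 20 s with the gripper still holding the dial at 1.05 rad, the third click; the hand-in gave no verdict back.

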